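# Roll down the decal and park the roller on the yellow tape

### The job

Bed down the decal on the yellow-tape side of the black panel: with the fingertips on top of the blue rubber roller, roll it across the panel over that decal and stop it on the yellow tape, lying along the tape and not past either end of it. Only touch and push the upper side of the roller - do not push its side, pinch or lift it - and leave the squeegee and the magnet on the panel where they are.

Things in the scene. Friction and masses are not known exactly. Their poses are not given: they have to be found in the camera images.
- roller: loose blue rubber roller, grey end faces, a white line along it; diameter 60 mm, length 110 mm, 0.3 to 0.6 kg, lying on the panel. Origin at its middle, 36 mm above the table (top at 66 mm); x runs along its length, y and z turn as it rolls. It does not slip on the panel and stops within millimetres when a slow push ends; a fingertip sticking to its top travels twice as far as it.
- panel: fixed gloss black flat panel, 300 mm (x) by 400 mm (y) by 6 mm thick, flat on the table. Origin at the centre of its underside. The roller rolls along the panel's y axis, either way. A red decal with a white bar lies flush on each side of the roller, 41 to 91 mm from the panel's centre along y.
- yellow_tape: flat strip of yellow tape stuck on the panel, the target: 170 mm long (x) by 30 mm wide (y), no thickness to speak of, parallel to the panel's axes; origin at its centre on the panel's top, 6 mm above the table. It lies at either the +y or the -y side of the panel, 90 to 165 mm from the roller's start.
- white_tape: the same strip in white, on the opposite side of the panel: not the target.
- squeegee: loose orange-brown squeegee card with a blue edge, 38 by 90 by 13 mm, lying on the panel's far (+x) margin; origin at the centre of its underside. Leave alone.
- magnet: loose steel hold-down magnet, a puck 38 mm across and 22 mm high, on the panel's near (-x) margin; origin at the centre of its underside. Leave alone.
Mind the look-alikes: they are no part of the job. What is shaped like the roller but red or turquoise is not meant.

How it is judged:
By the outcome, as a careful person would: the job done as asked, in the order asked, and still so for the second after the job is handed in, with the robot touching nothing.
It also fails if it takes over 51 s, if anything falls off the work surface, if the arm or the gripper's body presses on something with over 40 N, if the wrist force passes 120 N, or if a joint passes its speed limit or range.

### The arm

A 6-joint arm with a two-finger parallel gripper is mounted at the origin on the work surface. World frame = base frame: x ahead of the robot, y to its left, z up, the work surface at z = 0. Lengths are in mm, angles in rad, forces in N, time in s.
With the tool pointing down it reaches from about 350 to 975 mm from the base axis. Payload 7.1 kg.
Tool frame: the origin (TCP) lies midway between the tips of the shut fingers; the grasp point (between the pads) lies pinch_z behind it (pinch_z is the distance from the TCP to the grasp point, in mm); z points along the fingers, y is the line along which they close (so a half turn about z gives the same grasp; the last joint's range is limited). The gripper opens to 88 mm and grips with 3 to 60 N. Pads are 20 mm wide; open, the fingers measure 115 mm over their backs; the gripper's body (75 mm by 178 mm) begins 61 mm behind the grasp point.
Start: joints at [1.19, 0.423, 1.63, -0, 1.089, -0.019], TCP at [221.192, 584.533, 222.675] pointing down, gripper open.
Joint ranges: [-3, 3], [-0.9, 2.11], [0.09, 2.58], [-1.31, 4.45], [0.11, 2.69], [-2.54, 2.54]. Speed limits (rad/s): [2.39, 2.39, 3.01, 3.14, 3.14, 3.14].

### API

Orientations are given as a rotation vector (axis times angle).
In Python, from workcell import get_obs, get_image, close_job, pinch_z gives the robot as it stands.
- The arm moves only by the tool jog_arm, never from a script. Its argument "commands" is a list of rows, each a list of 3 entries, a list of its own where there are three numbers: the gripper command: -1 is shut, 1 is fully open, values between are in proportion, then the shift along the tool's x, y, z as a fraction of full scale, then the turn, a rotation vector about the tool's x, y, z as a fraction of full scale. In form: [[gripper, [tx, ty, tz], [rx, ry, rz]], ...]. A call has 1 to 10 rows; each row shifts and turns the commanded pose from where the row before left it, along the tool's axes as they then stand; what a row does not reach is not made up. Full scale, the value 1, is 0.1 m for a shift and 45 degrees for a turn. A row lasts 1/10 s, in which the tool goes at most 50 mm and 8.59 degrees, less where a joint would pass 70% of its speed; a pose out of reach is approached as far as the arm can. A call with a number of a shift or a turn outside -1 to 1 is refused whole. A call with a gripper value outside its range is refused whole. The fingers move at their own pace and stop on an object; the grip force is fixed at half the most. Time passes only in rows, so rows that do not move let the fingers close. It gives the time, the measured TCP pose, the force, the opening and the grip force at its end, in the units of the state.
- get_obs(): the state, without advancing time (a new reading comes with each control period).
- get_image(name): name is "scene" or "top"; returns a dict with "image" (400x640x3 uint8, blue, green, red), "z_map" (400x640 float32, mm along the optical axis (not along the pixel's ray), 0 where there is no reading), "intrinsics" (3x3 intrinsics, pixels), "eye" and "orientation" of the camera in the world. Camera axes: x right, y down, z forward; pixel columns grow to the right and rows downward; lengths in mm; the calibration is good to about 2 mm. A picture is of the moment at which its call begins.
- close_job(): hands the job in; it is judged then, once.
The state is a dict: "t": time; "qpos": joint angles; "qvel": joint speeds; "joint_torque": joint torques, N m; "ee_pos": TCP position; "orientation": TCP orientation; "ft_force": force on the tool from outside, world axes, zero at the start; "moment": the same for the moment, N m; "width": finger opening in mm; "grasp_force": force on a finger pad.
Only numpy, scipy, OpenCV 4.12 (cv2) and the standard library are available. Lean on these libraries where they do the work, as an engineer would, in place of code of your own. Each camera call takes 0.05 s, during which the arm holds its last target. There are 200 camera calls.

## Working session

There is one attempt and no reset: what is moved stays moved. The work goes in short steps, Python scripts to look and compute and a tool call to move; the robot and the scene stay as the last step left them, time stands still between calls to the robot, and variables do not carry over. Pictures are saved under pics/ and viewed, at most 10 in all, crops included, and the job is handed in when it is done.

Besides the shell and the picture viewer there is one more tool, called in YAML: its name, and indented under it one key for each argument. jog_arm: Moves the arm, as the interface text tells. Its arguments: {"type":"object","properties":{"commands":{"type":"array","items":{"type":"array"}}},"required":["commands"]}

```bash
mkdir -p pics; cat > h.py <<'E'
import numpy as np,cv2
from workcell import get_obs,get_image,close_job,pinch_z
from scipy.spatial.transform import Rotation as R
def rot(o):
    o=np.array(o,float)
    return o if o.shape==(3,3) else R.from_rotvec(o).as_matrix() if o.size==3 else R.from_quat(o).as_matrix()
def ray(d,uv,z):
    K=np.array(d["intrinsics"]);uv=np.atleast_2d(uv).astype(float)
    r=np.c_[uv,np.ones(len(uv))]@np.linalg.inv(K).T@rot(d["orientation"]).T
    e=np.array(d["eye"]);return e+r*((z-e[2])/r[:,2])[:,None]
E
python3 - <<'E'
from h import *
import pickle
o=get_obs();print(o,pinch_z)
for n in("top","scene"):
    d=get_image(n);cv2.imwrite(f"pics/{n}0.png",d["image"]);pickle.dump(d,open(n+"0.pkl","wb"));print(n,d["eye"],d["orientation"],d["intrinsics"])
E
```

```text
{'t': 0.0, 'qpos': array([ 1.19002388e+00,  4.23832681e-01,  1.63067305e+00, -4.37052634e-05,
        1.08861026e+00, -1.89885755e-02]), 'qvel': array([-0.00178444, -0.00029332,  0.00075902,  0.00027158,  0.00194368,
        0.00073437]), 'joint_torque': array([-1.53758276e-03, -5.44607913e+01, -2.73667824e+01,  6.42323191e-02,
        2.28309928e-02, -9.59963381e-05]), 'ee_pos': array([220.98978391, 584.03661831, 221.91345553]), 'orientation': array([-5.65115491e-01, -3.09007788e+00,  2.35708566e-03]), 'ft_force': array([0.1232524 , 0.11723821, 0.55508716]), 'moment': array([-0.02171529,  0.01462444, -0.00275532]), 'grasp_force': 0.0, 'width': 88.035823105711} 18.700000000000003
top [ 339.84608906   18.38749061 1109.04068239] [-2.17988     2.13424582 -0.12890699] [[494.12122707   0.         317.98954352]
 [  0.         494.12122707 197.16476347]
 [  0.           0.           1.        ]]
scene [842.14261872  65.36081113 734.11388603] [-1.8636019  -1.9909074   0.55273047] [[371.79276094   0.         324.30261645]
 [  0.         371.79276094 195.12561276]
 [  0.           0.           1.        ]]
```

View pics/top0.png

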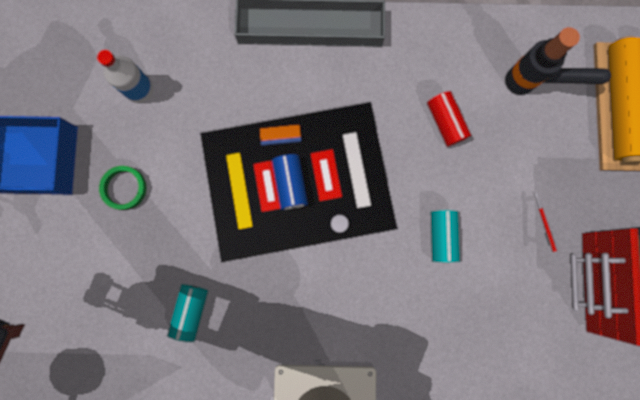

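View pics/scene0.png

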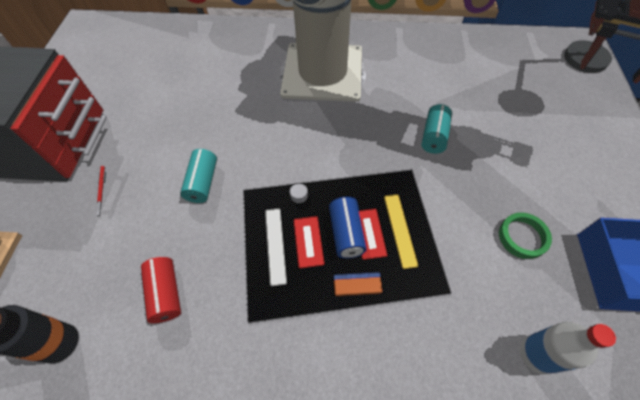

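The top view shows the panel at about (300,182). The blue roller is at (289,181), the yellow tape at (239,191), which is the +y side, and the white tape at (357,170). The squeegee is at (280,134) and the magnet at (340,223).

Roller candidates are blue (289,181), red (449,118), and turquoise (446,236) and (188,313). Only the blue one has the right colour and lies on the panel. I'll measure it and confirm in a crop.

```bash
python3 - <<'E'
from h import *
import pickle
def rect(m,d,z,name):
    cs,_=cv2.findContours(m,cv2.RETR_EXTERNAL,cv2.CHAIN_APPROX_NONE);c=max(cs,key=cv2.contourArea)
    P=ray(d,c[:,0,:],z)[:,:2].astype(np.float32);(cx,cy),(w,h),a=cv2.minAreaRect(P)
    b=cv2.boxPoints(((cx,cy),(w,h),a));e=[b[1]-b[0],b[2]-b[1]];l=max(e,key=np.linalg.norm)
    print(name,"c",np.round([cx,cy],1),"size",np.round([w,h],1),"long dir deg",round(np.degrees(np.arctan2(l[1],l[0]))%180,1))
for n,box in(("top",(195,95,405,270)),("scene",(235,165,460,330))):
    d=pickle.load(open(n+"0.pkl","rb"));im=d["image"];x0,y0,x1,y1=box
    roi=np.zeros(im.shape[:2],np.uint8);roi[y0:y1,x0:x1]=255
    h=cv2.cvtColor(im,cv2.COLOR_BGR2HSV)
    M=lambda lo,hi:cv2.inRange(h,lo,hi)&roi
    print(n)
    rect(M((22,120,100),(35,255,255)),d,6,"yellow")
    rect(cv2.morphologyEx(M((0,0,0),(180,255,50)),cv2.MORPH_CLOSE,np.ones((25,25))),d,6,"panel")
    b=cv2.morphologyEx(M((100,100,50),(130,255,255)),cv2.MORPH_CLOSE,np.ones((5,5)))
    rect(b,d,36,"roller@36"); rect(b,d,66,"roller@66")
    # top of roller by depth
    ys,xs=np.nonzero(b);z=d["z_map"][ys,xs];K=d["intrinsics"]
    p=np.c_[(xs-K[0][2])/K[0][0]*z,(ys-K[1][2])/K[1][1]*z,z]@rot(d["orientation"]).T+d["eye"]
    k=p[:,2]>58;q=p[k][:,:2].astype(np.float32);print("depth top:",k.sum(),cv2.minAreaRect(q),p[:,2].max())
    rect(M((5,120,80),(18,255,255)),d,19,"squeegee")
d=pickle.load(open("top0.pkl","rb"));print("magnet",ray(d,(340,223),28),'white',ray(d,(357,170),6))
o=get_obs();print(rot(o["orientation"]).round(3))
cv2.imwrite("pics/crop.png",cv2.resize(d["image"][95:270,195:405],None,fx=3,fy=3,interpolation=cv2.INTER_CUBIC))
E
```

```text
top
yellow c [487.2 201.5] size [174.4  34.5] long dir deg 11.8
panel c [513.2  70.5] size [294.3 394.4] long dir deg 101.9
roller@36 c [507.8  86.3] size [121.1  59.1] long dir deg 12.1
roller@66 c [503.1  84.4] size [117.7  57.4] long dir deg 12.1
depth top: 913 ((444.7602233886719, 72.30538940429688), (230.98745727539062, 47.97097396850586), 15.467437744140625) 1109.0406823867038
squeegee c [620.5 112.7] size [29.5 94. ] long dir deg 96.8
scene
yellow c [485.6 200.5] size [174.7  34.2] long dir deg 11.8
panel c [513.7  68.9] size [295.  394.6] long dir deg 101.9
roller@36 c [496.7  84.9] size [138.8  63.1] long dir deg 12.0
roller@66 c [511.6  84.1] size [132.9  60.4] long dir deg 12.0
depth top: 979 ((644.6563110351562, 89.05442810058594), (393.6074523925781, 57.63825225830078), 1.4895294904708862) 734.1138860336262
squeegee c [620.8 111.4] size [30.8 92.6] long dir deg 97.1
magnet [[416.41580927 -26.71437775  28.        ]] white [[538.89977685 -64.21089202   6.        ]]
[[-0.935  0.354 -0.001]
 [ 0.354  0.935 -0.001]
 [ 0.    -0.001 -1.   ]]
```

View pics/crop.png

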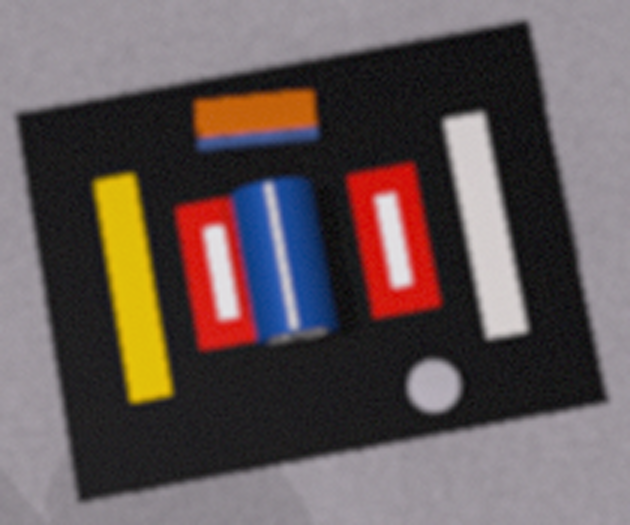

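The crop confirms the blue roller with grey end and white line on the panel. It sits at crop (285,260), just on the right edge of the yellow-side decal, with the yellow tape to the left. Next I'll refine the roller pose from depth and work out the approach.

```bash
cat >> h.py <<'E'
A=np.radians(11.9);PX=np.array([np.cos(A),np.sin(A)]);PY=np.array([-np.sin(A),np.cos(A)])
PC=np.array([513.5,69.7])
pan=lambda p:np.c_[(np.atleast_2d(p)[:,:2]-PC)@PX,(np.atleast_2d(p)[:,:2]-PC)@PY]
def roller(d,box):
    """blue roller in panel coords from depth: returns (x',y') centre, axis angle deg rel. panel x"""
    im=d["image"];h=cv2.cvtColor(im,cv2.COLOR_BGR2HSV);roi=np.zeros(im.shape[:2],np.uint8);x0,y0,x1,y1=box;roi[y0:y1,x0:x1]=255
    b=cv2.morphologyEx(cv2.inRange(h,(100,100,50),(130,255,255))&roi,cv2.MORPH_CLOSE,np.ones((5,5)))
    n,l,s,_=cv2.connectedComponentsWithStats(b);b=l==1+np.argmax(s[1:,4])
    ys,xs=np.nonzero(b);z=d["z_map"][ys,xs];K=d["intrinsics"]
    p=np.c_[(xs-K[0][2])/K[0][0]*z,(ys-K[1][2])/K[1][1]*z,z]@rot(d["orientation"]).T+d["eye"]
    p=p[(p[:,2]>55)&(p[:,2]<75)];q=pan(p)
    # crest: fit y' = a x' + c for points, weight by symmetric depth slice
    a,c=np.polyfit(q[:,0],q[:,1],1);xm=(np.percentile(q[:,0],1)+np.percentile(q[:,0],99))/2
    return np.round([xm,a*xm+c,np.degrees(np.arctan(a)),np.ptp(q[:,0]),np.percentile(p[:,2],98),len(p)],1)
def report(N=None):
    for n,box in(("top",(195,95,405,270)),("scene",(235,165,460,330))):
        import pickle
        d=pickle.load(open(n+"0.pkl","rb")) if N==0 else get_image(n)
        if N: cv2.imwrite(f"pics/{n}{N}.png",d["image"])
        try: print(n,"roller x' y' ang len ztop n",roller(d,box))
        except Exception as e: print(n,e)
def tool(tgt=None):
    o=get_obs();p=o["ee_pos"];Rt=rot(o["orientation"])
    print("t",round(o["t"],2),"tcp pan",pan(p).round(1),"z",p[2].round(1),"F",o["ft_force"].round(1),"w",round(o["width"],1))
    if tgt is not None:
        w=np.r_[PC+tgt[0]*PX+tgt[1]*PY,tgt[2]]
        D=np.c_[-PX[0],PY[0],0],; T=np.array([[-PX[0],PY[0],0],[-PX[1],PY[1],0],[0,0,-1]])
        print("world tgt",w.round(1),"shift in current tool axes",(Rt.T@(w-p)).round(1),"in aligned axes",(T.T@(w-p)).round(1),"turn deg (tool)",np.degrees(R.from_matrix(Rt.T@T).as_rotvec()).round(2))
E
python3 -c "
from h import *
report(0); print('tape',pan([[486.4,201]]))
tool((-6,7,222))"
```

```text
top roller x' y' ang len ztop n [-6.500e+00  1.980e+01 -3.000e-01  1.104e+02  6.830e+01  1.049e+03]
scene roller x' y' ang len ztop n [  -5.6   17.     0.   111.3   67.3 1094. ]
tape [[  0.55701605 134.06636317]]
t 0.1 tcp pan [[-180.2  563.7]] z 222.0 F [ 0.2 -0.1 -1. ] w 88.1
world tgt [506.2  75.3 222. ] shift in current tool axes [-446.8 -374.9    0.5] in aligned axes [-174.2 -556.7   -0. ] turn deg (tool) [-8.000e-02 -2.000e-02 -3.263e+01]
```

jog_arm:
  commands:
    - [-1,[0,0,0],[0,0,-0.18]]
    - [-1,[0,0,0],[0,0,-0.18]]
    - [-1,[0,0,0],[0,0,-0.18]]
    - [-1,[0,0,0],[0,0,-0.185]]
    - [-1,[-0.12,-0.38,0],[0,0,0]]
    - [-1,[-0.12,-0.38,0],[0,0,0]]
    - [-1,[-0.12,-0.38,0],[0,0,0]]
    - [-1,[-0.12,-0.38,0],[0,0,0]]
    - [-1,[-0.12,-0.38,0],[0,0,0]]
    - [-1,[-0.12,-0.38,0],[0,0,0]]

```text
t: 1.1
ee_pos: [339.0, 374.7, 222.5]
orientation: [0.326, -3.124, 0.0]
ft_force: [0.7, 1.1, 0.8]
width: 11.3
grasp_force: 0.0
```

jog_arm:
  commands:
    - [-1,[-0.12,-0.38,0],[0,0,0]]
    - [-1,[-0.12,-0.38,0],[0,0,0]]
    - [-1,[-0.12,-0.38,0],[0,0,0]]
    - [-1,[-0.12,-0.38,0],[0,0,0]]
    - [-1,[-0.12,-0.38,0],[0,0,0]]
    - [-1,[-0.12,-0.38,0],[0,0,0]]
    - [-1,[0,0,0],[0,0,0]]
    - [-1,[0,0,0],[0,0,0]]

```text
t: 1.9
ee_pos: [456.1, 167.4, 222.4]
orientation: [0.322, -3.124, -0.0]
ft_force: [0.5, 0.7, -0.5]
width: -0.1
grasp_force: 0.0
```

```bash
python3 -c "
from h import *
tool((-6,9,85))"
```

```text
t 1.9 tcp pan [[-36.1 107.4]] z 222.4 F [ 0.5  0.7 -0.5] w -0.1
world tgt [505.8  77.3  85. ] shift in current tool axes [-30.4 -98.4 137.4] in aligned axes [-30.1 -98.4 137.4] turn deg (tool) [ 0.01 -0.04 -0.14]
```

jog_arm:
  commands:
    - [-1,[-0.1,-0.33,0],[0,0,0]]
    - [-1,[-0.1,-0.33,0],[0,0,0]]
    - [-1,[-0.1,-0.325,0],[0,0,0]]
    - [-1,[0,0,0.35],[0,0,0]]
    - [-1,[0,0,0.35],[0,0,0]]
    - [-1,[0,0,0.35],[0,0,0]]
    - [-1,[0,0,0.3],[0,0,0]]
    - [-1,[0,0,0],[0,0,0]]
    - [-1,[0,0,0],[0,0,0]]

```text
t: 2.8
ee_pos: [505.3, 78.8, 87.7]
orientation: [0.328, -3.123, -0.0]
ft_force: [0.2, 0.1, 0.7]
width: 0.5
grasp_force: 0.0
```

```bash
python3 -c "
from h import *
tool((-6,9,66));report(1)"
```

```text
t 2.8 tcp pan [[-6.1 10.6]] z 87.7 F [0.2 0.1 0.7] w 0.5
world tgt [505.8  77.3  66. ] shift in current tool axes [-0.2 -1.6 21.7] in aligned axes [-0.1 -1.6 21.7] turn deg (tool) [ 0.01 -0.08  0.08]
top attempt to get argmax of an empty sequence
scene roller x' y' ang len ztop n [ 9.30e+00  1.67e+01 -5.00e-01  8.56e+01  6.71e+01  7.03e+02]
```

View pics/scene1.png

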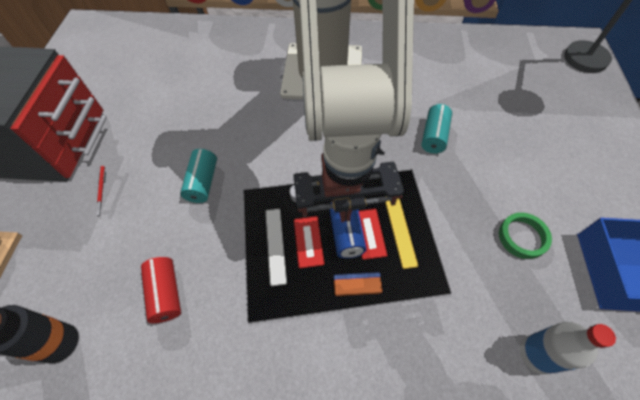

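The scene picture shows the shut fingers above the blue roller at about (347,208). The squeegee and magnet are clear. Next I lower the fingers gently.

jog_arm:
  commands:
    - [-1,[0,-0.02,0.1],[0,0,0]]
    - [-1,[0,0,0.07],[0,0,0]]
    - [-1,[0,0,0.03],[0,0,0]]
    - [-1,[0,0,0.01],[0,0,0]]
    - [-1,[0,0,0.01],[0,0,0]]
    - [-1,[0,0,0],[0,0,0]]

```text
t: 3.5
ee_pos: [506.2, 75.8, 65.7]
orientation: [0.325, -3.125, 0.0]
ft_force: [-1.4, 0.5, 0.5]
width: 0.4
grasp_force: 0.5
```

jog_arm:
  commands:
    - [-1,[0,0,0.01],[0,0,0]]
    - [-1,[0,0,0],[0,0,0]]

```text
t: 3.7
ee_pos: [506.4, 75.8, 65.1]
orientation: [-0.326, 3.124, -0.0]
ft_force: [-1.0, -0.4, 6.0]
width: 0.7
grasp_force: 3.2
```

jog_arm:
  commands:
    - [-1,[0,0.01,0.004],[0,0,0]]
    - [-1,[0,0.03,0],[0,0,0]]
    - [-1,[0,0.05,0],[0,0,0]]
    - [-1,[0,0.05,0],[0,0,0]]
    - [-1,[0,0.05,0],[0,0,0]]
    - [-1,[0,0.05,0],[0,0,0]]
    - [-1,[0,0.05,0],[0,0,0]]
    - [-1,[0,0.04,0],[0,0,0]]
    - [-1,[0,0.02,0],[0,0,0]]
    - [-1,[0,0,0],[0,0,0]]

```text
t: 4.7
ee_pos: [499.3, 110.6, 65.6]
orientation: [-0.326, 3.123, 0.0]
ft_force: [-4.1, 0.1, 16.5]
width: 0.7
grasp_force: 7.9
```

```bash
python3 -c "
from h import *
tool();report(2)"
```

```text
t 4.7 tcp pan [[-5.4 42.9]] z 65.6 F [-4.1  0.1 16.5] w 0.7
top attempt to get argmax of an empty sequence
scene roller x' y' ang len ztop n [  2.1  28.7  11.3  99.1  67.2 653. ]
```

jog_arm:
  commands:
    - [-1,[0,0,-0.1],[0,0,0]]
    - [-1,[0,0,-0.15],[0,0,0]]
    - [-1,[0,0,0],[0,0,0]]

```text
t: 5.1
ee_pos: [500.3, 110.4, 90.9]
orientation: [-0.325, 3.121, 0.0]
ft_force: [0.3, 0.1, -0.7]
width: 0.4
grasp_force: 0.0
```

```bash
python3 -c "
from h import *
tool();report(3)
im=cv2.imread('pics/scene3.png')[165:330,235:460];cv2.imwrite('pics/c3.png',cv2.resize(im,None,fx=3,fy=3,interpolation=2))"
```

```text
t 5.1 tcp pan [[-4.6 42.5]] z 90.9 F [ 0.3  0.1 -0.7] w 0.4
top attempt to get argmax of an empty sequence
scene roller x' y' ang len ztop n [ -5.2  29.7   8.3 110.2  67.1 798. ]
```

View pics/c3.png

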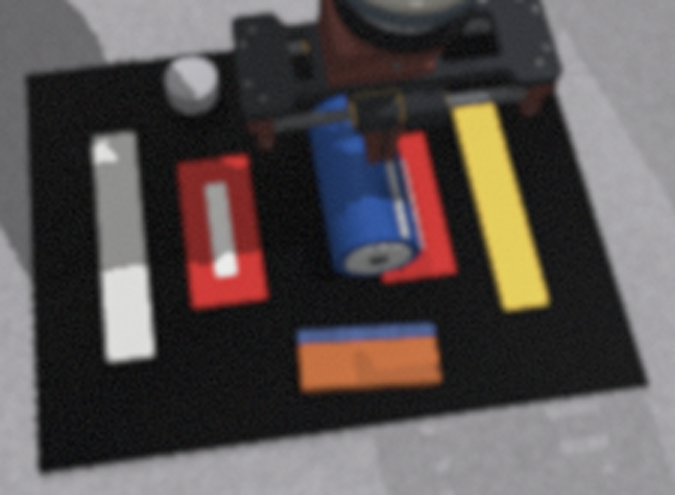

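The roller has rolled onto the decal and its white line has turned to (398,200) in the crop. It looks parallel to the decals. The colour mask loses the part beyond the white line, so I'll fit the cylinder to depth instead.

```bash
cat >> h.py <<'E'
from scipy.optimize import least_squares
def fit(d,y0):
    z=d["z_map"].astype(float);K=d["intrinsics"];v,u=np.nonzero((z>0)&(z<3000));z=z[v,u]
    p=np.c_[(u-K[0][2])/K[0][0]*z,(v-K[1][2])/K[1][1]*z,z]@rot(d["orientation"]).T+d["eye"];q=pan(p)
    k=(abs(q[:,0]+5)<75)&(abs(q[:,1]-y0)<45)&(p[:,2]>45)&(p[:,2]<72);q=q[k];Z=p[k,2]
    f=lambda s:np.hypot((q[:,1]-s[0]*(q[:,0]+5)-s[1])*np.cos(np.arctan(s[0])),Z-36-s[2])-30
    s=least_squares(f,[0,y0,0],loss="soft_l1").x
    x=np.percentile(q[:,0],[1,99]);return np.round([x[0],x[1],s[1],np.degrees(np.arctan(s[0])),s[2],np.median(abs(f(s))),len(q)],2)
def see(y0,N=None):
    import pickle
    for n in("top","scene"):
        d=pickle.load(open(n+"0.pkl","rb")) if N==0 else get_image(n)
        if N: cv2.imwrite(f"pics/{n}{N}.png",d["image"])
        try: print(n,"x'lo hi, y', ang, dz, res, n",fit(d,y0))
        except Exception as e: print(n,e)
E
python3 -c "
from h import *
see(18,0);see(36)"
```

```text
top x'lo hi, y', ang, dz, res, n [-6.192e+01  4.727e+01  1.984e+01 -1.200e-01 -6.600e-01  1.010e+00
  1.340e+03]
scene x'lo hi, y', ang, dz, res, n [-5.984e+01  4.981e+01  1.786e+01  1.000e-02 -4.300e-01  6.500e-01
  1.437e+03]
top index -1 is out of bounds for axis 0 with size 0
scene x'lo hi, y', ang, dz, res, n [-5.898e+01  4.994e+01  3.563e+01  0.000e+00 -4.400e-01  6.700e-01
  1.086e+03]
```

The roller moved 17.8 mm and stayed parallel (0.0°). I'll repeat the stroke.

jog_arm:
  commands:
    - [-1,[0,-0.165,0],[0,0,0]]
    - [-1,[0,0,0],[0,0,0]]
    - [-1,[0,0,0.15],[0,0,0]]
    - [-1,[0,0,0.07],[0,0,0]]
    - [-1,[0,0,0.02],[0,0,0]]
    - [-1,[0,0,0.005],[0,0,0]]
    - [-1,[0,0,0],[0,0,0]]

```text
t: 6.0
ee_pos: [502.0, 94.1, 65.1]
orientation: [0.326, -3.124, 0.0]
ft_force: [-3.1, -0.8, 8.1]
width: 0.2
grasp_force: 4.2
```

jog_arm:
  commands:
    - [-1,[0,0.02,0],[0,0,0]]
    - [-1,[0,0.04,0],[0,0,0]]
    - [-1,[0,0.05,0],[0,0,0]]
    - [-1,[0,0.05,0],[0,0,0]]
    - [-1,[0,0.05,0],[0,0,0]]
    - [-1,[0,0.05,0],[0,0,0]]
    - [-1,[0,0.05,0],[0,0,0]]
    - [-1,[0,0.05,0],[0,0,0]]
    - [-1,[0,0.02,0],[0,0,0]]
    - [-1,[0,0,0],[0,0,0]]

```text
t: 7.0
ee_pos: [494.4, 131.8, 65.4]
orientation: [0.326, -3.125, -0.0]
ft_force: [-2.6, 0.5, 8.8]
width: 0.6
grasp_force: 4.7
```

jog_arm:
  commands:
    - [-1,[0,0,-0.1],[0,0,0]]
    - [-1,[0,0,-0.145],[0,0,0]]
    - [-1,[0,0,0],[0,0,0]]

```text
t: 7.3
ee_pos: [495.6, 131.6, 90.8]
orientation: [-0.325, 3.122, 0.001]
ft_force: [-0.0, 0.3, 0.3]
width: 0.7
grasp_force: 0.0
```

```bash
python3 -c "
from h import *
tool();see(54)"
```

```text
t 7.3 tcp pan [[-4.8 64.2]] z 90.8 F [-0.   0.3  0.3] w 0.7
top index -1 is out of bounds for axis 0 with size 0
scene x'lo hi, y', ang, dz, res, n [-5.943e+01  4.989e+01  5.497e+01  3.000e-02 -5.000e-01  6.800e-01
  1.130e+03]
```

jog_arm:
  commands:
    - [-1,[0,-0.19,0],[0,0,0]]
    - [-1,[0,0,0],[0,0,0]]
    - [-1,[0,0,0.15],[0,0,0]]
    - [-1,[0,0,0.07],[0,0,0]]
    - [-1,[0,0,0.02],[0,0,0]]
    - [-1,[0,0,0.005],[0,0,0]]
    - [-1,[0,0,0],[0,0,0]]

```text
t: 8.1
ee_pos: [498.0, 112.7, 65.0]
orientation: [0.326, -3.124, 0.0]
ft_force: [-2.3, 0.1, 7.7]
width: 0.4
grasp_force: 4.1
```

jog_arm:
  commands:
    - [-1,[0,0.02,0],[0,0,0]]
    - [-1,[0,0.04,0],[0,0,0]]
    - [-1,[0,0.05,0],[0,0,0]]
    - [-1,[0,0.05,0],[0,0,0]]
    - [-1,[0,0.05,0],[0,0,0]]
    - [-1,[0,0.05,0],[0,0,0]]
    - [-1,[0,0.05,0],[0,0,0]]
    - [-1,[0,0.05,0],[0,0,0]]
    - [-1,[0,0.03,0],[0,0,0]]
    - [-1,[0,0,0],[0,0,0]]

```text
t: 9.1
ee_pos: [490.2, 151.5, 65.3]
orientation: [0.326, -3.125, -0.0]
ft_force: [-2.3, -0.1, 9.7]
width: 0.5
grasp_force: 4.6
```

jog_arm:
  commands:
    - [-1,[0,0,-0.1],[0,0,0]]
    - [-1,[0,0,-0.145],[0,0,0]]
    - [-1,[0,0,0],[0,0,0]]

```text
t: 9.4
ee_pos: [491.4, 151.2, 90.8]
orientation: [-0.325, 3.122, 0.001]
ft_force: [0.2, -0.9, -0.8]
width: 0.5
grasp_force: 0.0
```

```bash
python3 -c "
from h import *
tool();see(74)"
```

```text
t 9.4 tcp pan [[-4.8 84.3]] z 90.8 F [ 0.2 -0.9 -0.8] w 0.5
top index -1 is out of bounds for axis 0 with size 0
scene x'lo hi, y', ang, dz, res, n [-5.942e+01  4.979e+01  7.488e+01 -1.000e-01 -5.100e-01  6.700e-01
  1.139e+03]
```

jog_arm:
  commands:
    - [-1,[0,-0.19,0],[0,0,0]]
    - [-1,[0,0,0],[0,0,0]]
    - [-1,[0,0,0.15],[0,0,0]]
    - [-1,[0,0,0.07],[0,0,0]]
    - [-1,[0,0,0.02],[0,0,0]]
    - [-1,[0,0,0.005],[0,0,0]]
    - [-1,[0,0,0],[0,0,0]]

```text
t: 10.2
ee_pos: [493.9, 132.3, 65.0]
orientation: [0.326, -3.124, 0.0]
ft_force: [-2.8, -1.5, 7.7]
width: 0.3
grasp_force: 4.2
```

jog_arm:
  commands:
    - [-1,[0,0.02,0],[0,0,0]]
    - [-1,[0,0.04,0],[0,0,0]]
    - [-1,[0,0.05,0],[0,0,0]]
    - [-1,[0,0.05,0],[0,0,0]]
    - [-1,[0,0.05,0],[0,0,0]]
    - [-1,[0,0.05,0],[0,0,0]]
    - [-1,[0,0.05,0],[0,0,0]]
    - [-1,[0,0.05,0],[0,0,0]]
    - [-1,[0,0.03,0],[0,0,0]]
    - [-1,[0,0,0],[0,0,0]]

```text
t: 11.2
ee_pos: [486.1, 171.1, 65.3]
orientation: [0.326, -3.125, -0.0]
ft_force: [-2.1, 0.4, 9.9]
width: 0.5
grasp_force: 4.5
```

jog_arm:
  commands:
    - [-1,[0,0,-0.1],[0,0,0]]
    - [-1,[0,0,-0.145],[0,0,0]]
    - [-1,[0,0,0],[0,0,0]]

```text
t: 11.5
ee_pos: [487.3, 170.8, 90.8]
orientation: [-0.325, 3.122, 0.001]
ft_force: [0.3, -0.3, -0.4]
width: 0.6
grasp_force: 0.0
```

```bash
python3 -c "
from h import *
tool();see(94)"
```

```text
t 11.5 tcp pan [[ -4.8 104.3]] z 90.8 F [ 0.3 -0.3 -0.4] w 0.6
top index -1 is out of bounds for axis 0 with size 0
scene x'lo hi, y', ang, dz, res, n [-5.932e+01  4.994e+01  9.472e+01  9.000e-02 -4.500e-01  7.200e-01
  1.147e+03]
```

jog_arm:
  commands:
    - [-1,[0,-0.19,0],[0,0,0]]
    - [-1,[0,0,0],[0,0,0]]
    - [-1,[0,0,0.15],[0,0,0]]
    - [-1,[0,0,0.07],[0,0,0]]
    - [-1,[0,0,0.02],[0,0,0]]
    - [-1,[0,0,0.005],[0,0,0]]
    - [-1,[0,0,0],[0,0,0]]

```text
t: 12.3
ee_pos: [489.8, 151.8, 65.1]
orientation: [0.326, -3.124, 0.0]
ft_force: [-2.3, -2.0, 8.3]
width: 0.6
grasp_force: 4.2
```

jog_arm:
  commands:
    - [-1,[0,0.02,0],[0,0,0]]
    - [-1,[0,0.04,0],[0,0,0]]
    - [-1,[0,0.05,0],[0,0,0]]
    - [-1,[0,0.05,0],[0,0,0]]
    - [-1,[0,0.05,0],[0,0,0]]
    - [-1,[0,0.05,0],[0,0,0]]
    - [-1,[0,0.05,0],[0,0,0]]
    - [-1,[0,0.05,0],[0,0,0]]
    - [-1,[0,0.03,0],[0,0,0]]
    - [-1,[0,0,0],[0,0,0]]

```text
t: 13.3
ee_pos: [482.0, 190.7, 65.3]
orientation: [0.326, -3.125, -0.0]
ft_force: [-2.1, 0.1, 8.7]
width: 0.6
grasp_force: 4.4
```

jog_arm:
  commands:
    - [-1,[0,0,-0.1],[0,0,0]]
    - [-1,[0,0,-0.145],[0,0,0]]
    - [-1,[0,0,0],[0,0,0]]

```text
t: 13.6
ee_pos: [483.2, 190.4, 90.8]
orientation: [-0.325, 3.122, 0.001]
ft_force: [0.5, -1.0, -0.3]
width: 0.5
grasp_force: 0.0
```

```bash
python3 -c "
from h import *
tool();see(114)"
```

```text
t 13.6 tcp pan [[ -4.8 124.4]] z 90.8 F [ 0.5 -1.  -0.3] w 0.5
top x'lo hi, y', ang, dz, res, n [-61.09  41.77 118.82   0.58   4.18   0.67  89.  ]
scene x'lo hi, y', ang, dz, res, n [-5.9110e+01  5.0030e+01  1.1468e+02  1.8000e-01 -4.4000e-01  6.6000e-01
  1.1610e+03]
```

jog_arm:
  commands:
    - [-1,[0,-0.19,0],[0,0,0]]
    - [-1,[0,0,0],[0,0,0]]
    - [-1,[0,0,0.15],[0,0,0]]
    - [-1,[0,0,0.07],[0,0,0]]
    - [-1,[0,0,0.02],[0,0,0]]
    - [-1,[0,0,0.005],[0,0,0]]
    - [-1,[0,0,0],[0,0,0]]

```text
t: 14.4
ee_pos: [485.7, 171.4, 65.1]
orientation: [0.326, -3.124, 0.0]
ft_force: [-2.5, -1.5, 8.9]
width: 0.6
grasp_force: 4.2
```

jog_arm:
  commands:
    - [-1,[0,0.02,0],[0,0,0]]
    - [-1,[0,0.04,0],[0,0,0]]
    - [-1,[0,0.05,0],[0,0,0]]
    - [-1,[0,0.05,0],[0,0,0]]
    - [-1,[0,0.05,0],[0,0,0]]
    - [-1,[0,0.05,0],[0,0,0]]
    - [-1,[0,0.05,0],[0,0,0]]
    - [-1,[0,0.04,0],[0,0,0]]
    - [-1,[0,0.02,0],[0,0,0]]
    - [-1,[0,0,0],[0,0,0]]

```text
t: 15.4
ee_pos: [478.2, 208.2, 65.4]
orientation: [0.326, -3.125, -0.0]
ft_force: [-2.6, 0.3, 10.5]
width: 0.9
grasp_force: 5.2
```

jog_arm:
  commands:
    - [-1,[0,0,-0.1],[0,0,0]]
    - [-1,[0,0,-0.3],[0,0,0]]
    - [-1,[0,0,-0.4],[0,0,0]]
    - [-1,[0,0,-0.4],[0,0,0]]
    - [-1,[0.4,0,0],[0,0,0]]
    - [-1,[0.4,0,0],[0,0,0]]
    - [-1,[0.3,0,0],[0,0,0]]
    - [-1,[0,0,0],[0,0,0]]
    - [-1,[0,0,0],[0,0,0]]

```text
t: 16.3
ee_pos: [371.1, 185.1, 185.4]
orientation: [-0.326, 3.123, 0.001]
ft_force: [-0.1, 0.7, 0.3]
width: 0.3
grasp_force: 0.0
```

```bash
python3 -c "
from h import *
tool();see(134,9)"
```

```text
t 16.3 tcp pan [[-115.6  142.3]] z 185.4 F [-0.1  0.7  0.3] w 0.3
top x'lo hi, y', ang, dz, res, n [-6.1100e+01  4.7310e+01  1.3564e+02  9.0000e-02 -8.1000e-01  1.1400e+00
  1.1440e+03]
scene x'lo hi, y', ang, dz, res, n [-6.0290e+01  4.9820e+01  1.3358e+02 -1.1000e-01 -3.5000e-01  7.0000e-01
  1.4020e+03]
```

View pics/scene9.png

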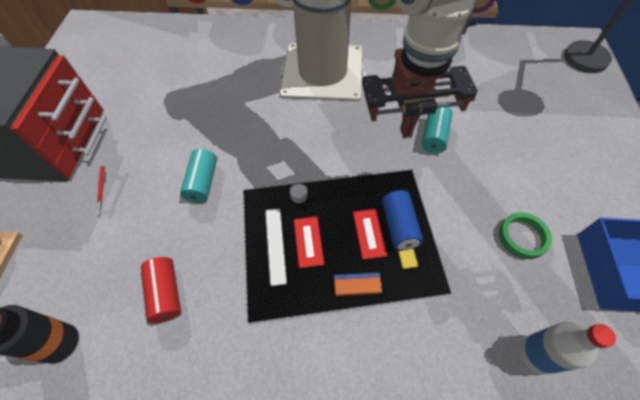

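The roller at (403,220) lies along the yellow tape, centred to within about 1 mm. Both decals are exposed, and the squeegee (358,284) and magnet (298,193) haven't moved. The arm is clear, so I'm handing in.

```bash
python3 -c "
from h import *
print(close_job())"
```

```text
the job is handed in; nothing more can be done
None
```

Job handed in at about 16 s of the 51 s allowed: the blue roller was rolled from above over the decal and stopped on the yellow tape, within about 2 mm of its centreline, parallel to it and inside both ends, with the squeegee and magnet left untouched.

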